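# Lock the spoon-hook collar onto the turntable post

## Task

The hook collar on the turntable's post is loose. Turn the collar until its clamp screw faces the flat of the post, and only then tighten the screw by swinging its lever clockwise (looked at from outside, towards the post) until it is firmly snug, without forcing it. Leave the other things where they are.

Things in the scene. Friction and masses are not known exactly. Their poses are not given: they have to be found in the camera images.
- turntable: Pale green round plastic turntable, 380 mm across, fixed: it does not turn. Origin: centre of its underside, z up; platter top 27 mm up. From its middle rises a steel post, 24 mm across, top 190 mm above the worktop, D-shaped in section: one flat, 8 mm from its axis, faces the turntable's +x and shows above and below the collar. A 5 mm high rib, 52 mm long, on the platter points the same way.
- post_top (a point): Point on the post's axis at its top end, 190 mm above the worktop.
- flat (a point): Middle of the flat's face near the top of the post, 8 mm from the post axis, 180 mm above the worktop.
- collar (a joint): Angle of the collar about the post (rad): 0 when its screw faces the flat squarely, positive when the screw stands anticlockwise of it seen from above; starts 0.5 to 1.2. Aluminium ring 48 mm across, 24 mm high, middle 155 mm above the worktop; it cannot slide up or down. Turns with a steady friction of about 0.6 Nm. Across from the screw a 7 mm hook arm reaches 84 mm from the axis.
- pivot (a point): Centre of the clamp lever's hub, on the screw axis: 48 mm out from the post axis, at the collar's mid height. The screw axis is level and points straight out from the post. Hub 16 mm across, 10 mm thick; a 14 mm thick boss joins it to the collar. The screw's nose goes in 5 mm per radian of the lever.
- lever (a joint): Lever angle about the screw axis (rad): 0 upright, negative leaning left, positive right, for one looking from outside at the post (right = anticlockwise round the post from above). Towards positive tightens. Starts -1.1 to -0.75, range -1.3 to 1.2, stays where left. On the flat it bites unseen somewhere from -0.3 to 0.5, different each time; off the flat it bites earlier.
- ball (a point): Centre of the black ball, 14 mm across, at the lever's end, 42 mm from the screw axis; lever bar 8 mm thick. Pushing it square to the lever takes 4 to 5 N (up to 10 where the pusher drags on it; a fresh contact reads true) until the screw bites, then climbs about 0.5 N per mm: at 9 to 12 N it is snug; above about 14 N it mars the post. Pushing also twists the collar about the post.
- nose: Nose of the clamp screw, inside the collar and not to be seen. Origin: its end, x pointing out along the screw. It presses on the post when the screw is tight.
- tin: Closed steel spice tin, 58 mm across, 75 mm high, standing on the turntable. Origin: centre of its underside. To be left alone.
- bowl: Red melamine bowl, 104 mm across, 45 mm high, on the turntable. Origin: centre of its underside. To be left alone.
- dish: Small white ceramic dish, 80 mm across, 22 mm high, on the turntable. Origin: centre of its underside. To be left alone.
- spoon: Wooden spoon, 210 mm long, lying on the turntable. Origin: on its underside, about the middle of its length. To be left alone.
- pot: Aluminium pot, 170 mm across, 100 mm high, on the worktop. Origin: centre of its underside. To be left alone.
- mug: Blue ceramic mug, 80 mm across, 90 mm high, on the worktop. Origin: centre of its underside. To be left alone.
- mill: Dark wooden pepper mill, 54 mm across, 140 mm high, on the worktop. Origin: centre of its underside. To be left alone.

How it is judged (in metres and radians):
On the way, in this order (a step that is already met when the one before it is completed fails the run):
1. the collar is turned so that its screw faces the flat, the screw not yet tight (value of joint collar between -0.12 and 0.12 rad and contact force between nose and anything else below 5 N), for 0.3 s.
2. the screw is snug on the flat (value of joint collar between -0.12 and 0.12 rad and contact force between nose and anything else above 15 N), for 0.3 s.
At the end, for the whole second after the job is handed in: The collar's screw faces the flat within 0.12 rad (7 degrees), the screw presses on the flat with more than 15 N, and the lever is at rest (all of step 2 and velocity of joint lever between -0.1 and 0.1 rad/s); the robot touches nothing.
It fails at once if the screw is forced: its nose presses on the post with more than 80 N (contact force between nose and anything else above 80 N).
It fails at once if the screw is tightened off the flat: its nose presses with more than 10 N while the collar is more than 0.25 rad off (not (value of joint collar between -0.25 and 0.25 rad) and contact force between nose and anything else above 10 N).
It fails at once if a bystander is moved by more than 30 mm (distance of any of tin, bowl, dish, spoon, pot, mug, mill from where it was at the start of the episode above 0.03 m).
It also fails if it takes over 72 s, if anything falls off the work surface, if the arm or the gripper's body presses on something with over 40 N, if the wrist force passes 120 N, or if a joint passes its speed limit or range.

## Robot

A 6-joint arm with a two-finger parallel gripper is mounted at the origin on the work surface. World frame = base frame: x ahead of the robot, y to its left, z up, the work surface at z = 0. Lengths are in mm, angles in rad, forces in N, time in s.
With the tool pointing down it reaches from about 350 to 975 mm from the base axis. Payload 17.4 kg.
Tool frame: the origin (TCP) lies on the centre line of the jaws, within the pads' length; the fingertips stand 11 mm ahead of it and the grasp point (between the pads) lies 8 mm behind it (ctrl.nose_length is the distance from the TCP to the fingertips, in mm); z points along the fingers, x is the direction in which the jaws open and shut, and the axes are right-handed (so a half turn about z gives the same grasp; the last joint's range is limited). The gripper opens to 85 mm and grips with 20 to 120 N. Pads are 22 mm wide; open, the fingers measure 114 mm over their backs; the gripper's body (76 mm by 85 mm) begins 54 mm behind the grasp point. The pads swing forward as they close: fully open they stand 13 mm farther back than shut.
Start: joints at [1.152, 0.116, 1.442, -0, 1.584, -0.038], TCP at [250.881, 626.651, 242.303] pointing down, gripper open.
Joint ranges: [-2.83, 2.83], [-0.83, 2.19], [0.07, 2.5], [-1.14, 4.28], [0.01, 3], [-2.97, 2.97]. Speed limits (rad/s): [1.89, 1.89, 2.22, 3.14, 3.14, 3.14].

## Interface

Orientations are given as a rotation vector (axis times angle).
In Python, from plant import sensors, eyes, finish_job, ctrl gives the robot as it stands. The module is installed in compiled form; this text tells all that it offers.
- The arm moves only by the tool jog_arm, never from a script. Its arguments are lists of equal length, an entry for each row: "rot": the turn, a rotation vector about the tool's x, y, z in rad, a list of three; "delta_pos": the shift along the tool's x, y, z in mm, a list of three; "grip": the gripper command: -1 is shut, 1 is fully open, values between are in proportion. In form: {"rot": [[wx, wy, wz], ...], "delta_pos": [[dx, dy, dz], ...], "grip": [grip, ...]}. A call has 1 to 12 rows; each row is the pose to reach, as a shift and turn from the pose measured when the call began, along the tool's axes at that moment; what a row does not reach only later rows make up. A row lasts 1/12 s, in which the tool goes at most 41.7 mm and 7.16 degrees, less where a joint would pass 70% of its speed; a pose out of reach is approached as far as the arm can. A call with a gripper value outside its range is refused whole. The fingers move at their own pace and stop on an object; the grip force is fixed at half the most. Time passes only in rows, so rows that repeat a pose let the fingers close. It gives the time, the measured TCP pose, the force and the opening at its end, in the units of the state.
- sensors.get_state(): the state, without advancing time (a new reading comes with each control period).
- eyes.get_image(name): name is "scene" or "top" or "wrist"; returns the picture (480x640x3 uint8, red, green, blue); there is no depth.
- eyes.camera_params(name): a dict with "fx", "fy", "cx", "cy" (pixels), "extrinsics" (4x4, takes a point from camera to world coordinates). Camera axes: x right, y down, z forward; pixel columns grow to the right and rows downward; lengths in mm; the calibration is good to about 2 mm. The wrist camera is an equidistant fisheye: a pixel r from the principal point sees the ray r / f radians off the axis. A picture is of the moment at which its call begins: read the wrist's pose just before it. camera_params takes no time and is no camera call; for the wrist camera it gives the pose at the moment of the call.
- finish_job(): hands the job in, once; it reports no verdict.
The state is a dict: "time_s": time; "q": joint angles; "dq": joint speeds; "joint_torque": joint torques, N m; "ee_pos": TCP position; "tcp_rot": TCP orientation; "force": force on the tool from outside, world axes, zero at the start; "ft_torque": the same for the moment, N m; "gripper_width": finger opening in mm.
Only numpy, scipy, OpenCV 4.12 (cv2) and the standard library are available. Lean on these libraries where they do the work, as an engineer would, in place of code of your own. Each camera call takes 0.05 s, during which the arm holds its last target. There are 200 camera calls.

## Working session

There is one attempt and no reset: what is moved stays moved. The work goes in short steps, Python scripts to look and compute and a tool call to move; the robot and the scene stay as the last step left them, time stands still between calls to the robot, and variables do not carry over. Pictures are saved under pics/ and viewed, about 8 in all and at most 12, crops included, and the job is handed in when it is done.

Besides the shell and the picture viewer there is one more tool, called after "Call:" as name(argument=value, ...) on one line, values as JSON. jog_arm: Moves the arm, as the interface text tells. Its arguments: {"type":"object","properties":{"rot":{"type":"array","items":{"type":"array","items":{"type":"number"}}},"delta_pos":{"type":"array","items":{"type":"array","items":{"type":"number"}}},"grip":{"type":"array","items":{"type":"number"}}},"required":["rot","delta_pos","grip"]}

```bash
mkdir -p pics
cat > h.py <<'E'
from plant import sensors, eyes, finish_job, ctrl
import numpy as np, cv2
from scipy.spatial.transform import Rotation as R
def snap(name,fn,crop=None,s=1):
    p=eyes.camera_params(name); im=eyes.get_image(name)[:,:,::-1]
    cv2.imwrite('pics/full_'+fn,im)
    if crop: x0,y0,x1,y1=crop; im=im[y0:y1,x0:x1]
    if s!=1: im=cv2.resize(im,None,fx=s,fy=s,interpolation=cv2.INTER_CUBIC)
    cv2.imwrite('pics/'+fn,im); return p
def ray(p,u,v):
    E=np.array(p['extrinsics']); d=np.array([(u-p['cx'])/p['fx'],(v-p['cy'])/p['fy'],1.])
    d=E[:3,:3]@d; return E[:3,3],d/np.linalg.norm(d)
def atz(p,u,v,z):
    o,d=ray(p,u,v); return o+d*(z-o[2])/d[2]
def proj(p,P):
    E=np.array(p['extrinsics']); c=E[:3,:3].T@(np.array(P)-E[:3,3]); return np.array([p['fx']*c[0]/c[2]+p['cx'],p['fy']*c[1]/c[2]+p['cy']])
def tri(rs):
    A=np.zeros((3,3));b=np.zeros(3)
    for o,d in rs:
        M=np.eye(3)-np.outer(d,d);A+=M;b+=M@o
    return np.linalg.solve(A,b)
E
python3 - <<'E'
from h import *
for n in('scene','top'):
    p=snap(n,n+'0.png'); print(n,p['fx'],np.round(p['extrinsics'],3))
s=sensors.get_state(); print(s['time_s'],s['ee_pos'],s['tcp_rot'],s['force'],ctrl.nose_length)
E
```

```text
scene 501.5294229861151 [[ 6.890000e-01  6.230000e-01 -3.710000e-01  1.001312e+03]
 [ 7.250000e-01 -5.870000e-01  3.620000e-01 -4.467500e+02]
 [ 8.000000e-03 -5.180000e-01 -8.560000e-01  1.205059e+03]
 [ 0.000000e+00  0.000000e+00  0.000000e+00  1.000000e+00]]
top 547.2087577711987 [[-2.200000e-02 -9.890000e-01  1.490000e-01  3.708730e+02]
 [-1.000000e+00  2.200000e-02  3.000000e-03 -6.000000e-02]
 [-6.000000e-03 -1.490000e-01 -9.890000e-01  1.279919e+03]
 [ 0.000000e+00  0.000000e+00  0.000000e+00  1.000000e+00]]
0.1 [250.812404   626.51219797 241.65468863] [ 2.60124034e+00  1.76060252e+00 -1.34960371e-03] [ 0.03891767 -0.50377804 -0.55763904] 11.0
```

View pics/scene0.png

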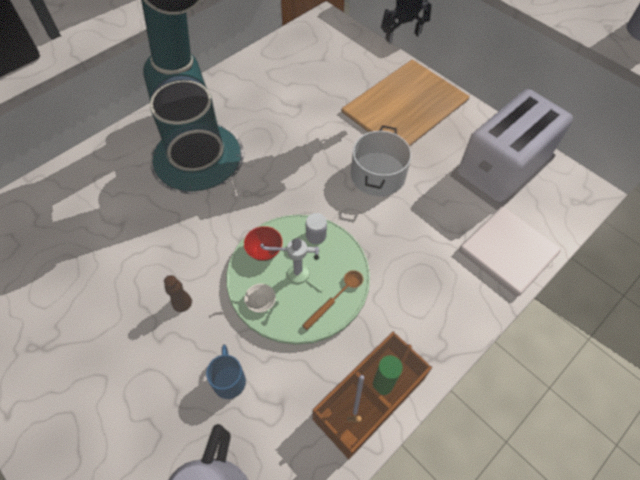

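View pics/top0.png

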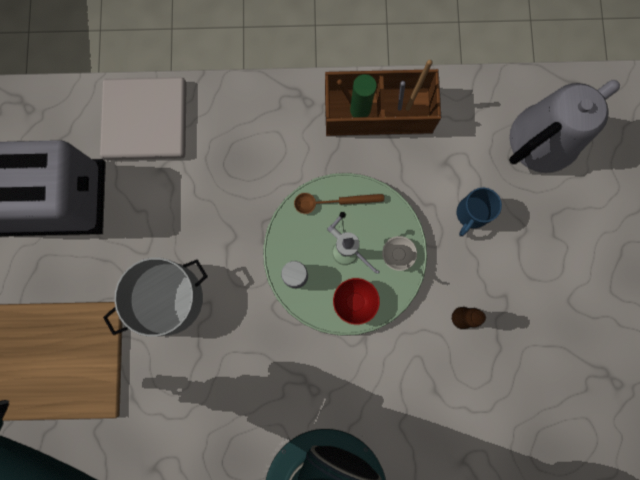

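The scene view shows the post near (298,258) with the ball near (317,257). The top view shows the post near (347,243), the ball at (342,214) and the hook pointing to (377,270). I'll enlarge both.

Run:
```python
from h import *
a=cv2.imread('pics/full_scene0.png')[215:315,240:360]; b=cv2.imread('pics/full_top0.png')[190:290,290:410]
f=lambda i:cv2.resize(i,None,fx=6,fy=6,interpolation=cv2.INTER_CUBIC)
cv2.imwrite('pics/a.png',f(a));cv2.imwrite('pics/b.png',f(b))
```

```text
(no output)
```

View pics/a.png

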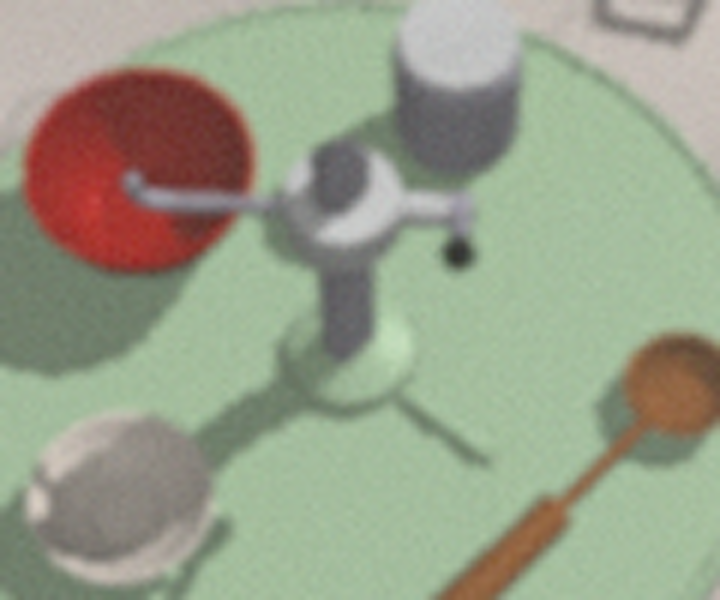

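View pics/b.png

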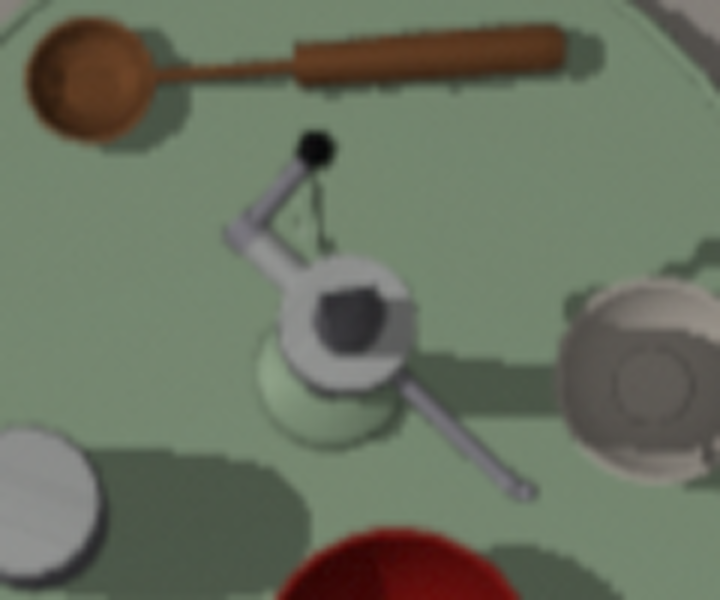

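Run:
```python
from h import *
pt=eyes.camera_params('top');ps=eyes.camera_params('scene')
T=lambda x,y:(290+x/6-.4,190+y/6-.4); S=lambda x,y:(240+x/6-.4,215+y/6-.4)
both=lambda t,s:tri([ray(pt,*T(*t)),ray(ps,*S(*s))]).round(1)
ball=both((316,149),(459,253));hub=both((243,232),(460,208));tip=both((527,491),(133,183))
print('ball',ball,'hub',hub,'tip',tip)
print('posttop',atz(pt,*T(350,319),190).round(1), 'collar top c',atz(pt,*T(347,325),167).round(1), atz(ps,*S(340,200),167).round(1),'post sc',atz(ps,*S(341,175),190))
a,b=atz(ps,*S(400,393),32),atz(ps,*S(490,463),32);print('rib scene',a.round(1),b.round(1),np.arctan2(*(b-a)[[1,0]]))
a,b=atz(pt,*T(325,250),32),atz(pt,*T(317,175),32);print('rib top',a.round(1),b.round(1),np.arctan2(*(b-a)[[1,0]]))
a,b=atz(pt,*T(321,294),190),atz(pt,*T(380,288),190);print('flat edge',a.round(1),b.round(1),np.arctan2(*(a-b)[[1,0]])-np.pi/2)
h,t=atz(pt,*T(243,232),155),atz(pt,*T(527,491),155)
print('hub155',h.round(1),'tip155',t.round(1),np.arctan2(*(h-t)[[1,0]]), 'scene',atz(ps,*S(460,208),155),atz(ps,*S(133,183),155))
```

```text
ball [589.7 -47.4 175.3] hub [565.3 -22.7 150.6] tip [ 471.9 -116.2  163.6]
posttop [528.7 -56.2 190. ] collar top c [530.  -56.3 167. ] [536.1 -62.4 167. ] post sc [538.26852063 -63.03443986 190.        ]
rib scene [565.  -58.7  32. ] [615.9 -53.3  32. ] 0.10411446316894983
rib top [578.6 -55.5  32. ] [608.1 -53.3  32. ] 0.07636783335791246
flat edge [537.4 -46.7 190. ] [539.  -66.6 190. ] 0.07996942373669214
hub155 [565.1 -21.7 155. ] tip155 [ 472.7 -117.   155. ] 0.8004837618153292 scene [566.56450019 -25.32440975 155.        ] [ 467.44094142 -113.53445942  155.        ]
```

```bash
cat >> h.py <<'E'
AX=np.array([531.,-57.])
def plan(pos,yaw):
    "tool pointing down with its x axis at yaw"
    s=sensors.get_state(); R0=R.from_rotvec(s['tcp_rot']); 
    Rt=R.from_matrix(np.array([[np.cos(yaw),np.sin(yaw),0],[np.sin(yaw),-np.cos(yaw),0],[0,0,-1]]).T) if yaw is not None else R0
    print('dpos',R0.inv().apply(np.array(pos)-s['ee_pos']).round(1),'rot',(R0.inv()*Rt).as_rotvec().round(3))
def st():
    s=sensors.get_state(); m=R.from_rotvec(s['tcp_rot']).as_matrix()
    print('t',round(s['time_s'],2),'p',np.round(s['ee_pos'],1),'yaw',np.arctan2(m[1,0],m[0,0]).round(3),'F',np.round(s['force'],2),'w',s['gripper_width'],'q',np.round(s['q'],2))
E
python3 -c "
from h import *
a=0.8+np.pi; p=AX+62*np.array([np.cos(a),np.sin(a)]);print(p);plan([*p,250],.8-np.pi/2)"
```

```text
[ 487.80418402 -101.47607764]
dpos [-587.8  490.6   -7.8] rot [1.000e-03 1.000e-03 1.961e+00]
```

Call:
jog_arm(rot=[[0,0,1],[0,0,1],[0,0,1],[0,0,1],[0,0,1],[0,0,1],[0,0,1],[0,0,1],[0,0,1.961],[0,0,1.961],[0,0,1.961],[0,0,1.961]], delta_pos=[[-587.8,490.6,-18],[-587.8,490.6,-18],[-587.8,490.6,-18],[-587.8,490.6,-18],[-587.8,490.6,-18],[-587.8,490.6,-18],[-587.8,490.6,-18],[-587.8,490.6,-18],[-587.8,490.6,-18],[-587.8,490.6,-18],[-587.8,490.6,-18],[-587.8,490.6,-18]], grip=[1,1,1,1,1,1,1,1,1,1,1,1])

```text
time_s: 1.1
ee_pos: [405.4, 149.4, 254.0]
tcp_rot: [3.102, -0.494, 0.0]
force: [0.3, 0.9, 0.3]
gripper_width: 85.4
```

```bash
python3 -c "
from h import *
st();a=0.8+np.pi; p=AX+62*np.array([np.cos(a),np.sin(a)]);plan([*p,255],.8-np.pi/2)"
```

```text
t 1.1 p [405.4 149.4 254. ] yaw -0.316 F [0.27 0.94 0.31] w 85.36616193442465 q [ 0.29 -0.44  1.91 -0.    1.67  0.61]
dpos [156.2 212.9  -0.7] rot [ 0.001 -0.     0.455]
```

Call:
jog_arm(rot=[[0,0,0.455],[0,0,0.455],[0,0,0.455],[0,0,0.455],[0,0,0.455],[0,0,0.455],[0,0,0.455],[0,0,0.455],[0,0,0.455],[0,0,0.455]], delta_pos=[[156.2,212.9,0],[156.2,212.9,0],[156.2,212.9,0],[156.2,212.9,0],[156.2,212.9,0],[156.2,212.9,0],[156.2,212.9,0],[156.2,212.9,0],[156.2,212.9,0],[156.2,212.9,0]], grip=[1,1,1,1,1,1,1,1,1,1])

```text
time_s: 1.93
ee_pos: [487.6, -101.0, 254.0]
tcp_rot: [2.911, -1.181, -0.0]
force: [0.2, 0.7, 0.0]
gripper_width: 85.3
```

```bash
python3 -c "
from h import *
st();p=snap('wrist','w1.png');print(p['fx'],np.round(p['extrinsics'],3));a=0.8+np.pi; p=AX+62*np.array([np.cos(a),np.sin(a)]);plan([*p,147],.8-np.pi/2)"
```

```text
t 1.93 p [ 487.6 -101.   254. ] yaw -0.771 F [0.19 0.68 0.03] w 85.27825261593424 q [-0.26 -0.28  1.79 -0.    1.63  0.52]
371.64829954431775 [[ 7.17000e-01 -6.66000e-01 -2.06000e-01  5.40835e+02]
 [-6.97000e-01 -6.85000e-01 -2.13000e-01 -4.65700e+01]
 [ 1.00000e-03  2.96000e-01 -9.55000e-01  3.84685e+02]
 [ 0.00000e+00  0.00000e+00  0.00000e+00  1.00000e+00]]
dpos [  0.7   0.3 107.2] rot [ 0.001 -0.     0.001]
```

View pics/w1.png

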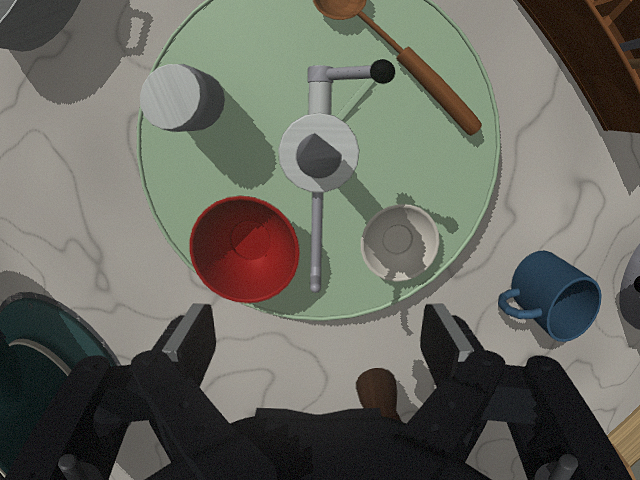

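The wrist view shows the hub at (318,73), post top at (319,155), hook tip at (315,284), ball at (382,71) and the rib from about (340,118) to (375,84). I'll refine with these.

```bash
cat >> h.py <<'E'
def wray(p,u,v):
    E=np.array(p['extrinsics']); x=(u-p['cx'])/p['fx'];y=(v-p['cy'])/p['fy'];r=np.hypot(x,y)+1e-9
    return E[:3,3],E[:3,:3]@np.array([x/r*np.sin(r),y/r*np.sin(r),np.cos(r)])
def watz(p,u,v,z):
    o,d=wray(p,u,v); return (o+d*(z-o[2])/d[2]).round(1)
E
python3 - <<'E'
from h import *
p=eyes.camera_params('wrist')
an=lambda v:np.arctan2(v[1],v[0]).round(3)
c=watz(p,319,152,167);h=watz(p,318,73,163);h0=watz(p,319,100,162);k=watz(p,318,200,158.5);t=watz(p,315,270,158.5)
print('collar',c,'hub',h,'boss',h0,'hook',k,t,'ang',an(h0-t),an(k-t),an(c-t),an(h-c))
a,b=watz(p,340,118,32),watz(p,375,84,32);print('rib',a,b,an(b-a)); print('post',watz(p,319,155,190),'ball',watz(p,382,71,178))
E
```

```text
collar [532.3 -56.5 167. ] hub [564.7 -22.2 163. ] boss [553.8 -34.3 162. ] hook [510.8 -77.8 158.5] [ 477.  -109.8  158.5] ang 0.777 0.758 0.767 0.814
rib [563.7 -53.2  32. ] [610.6 -52.   32. ] 0.026
post [532.1 -56.5 190. ] ball [589.8 -46.8 178. ]
```

Call:
jog_arm(rot=[[0,0,0.015],[0,0,0.015],[0,0,0.015],[0,0,0.015],[0,0,0.015],[0,0,0.015],[0,0,0.015],[0,0,0.015],[0,0,0.015],[0,0,0.015],[0,0,0.015],[0,0,0.015]], delta_pos=[[0,0,40],[0,0,75],[0,0,95],[0,0,107],[0,0,107],[0,0,107],[0,0,107],[0,0,107],[0,0,107],[0,0,107],[0,0,107],[0,0,107]], grip=[0.2,0.2,0.2,0.2,0.2,-1,-1,-1,-1,-1,-1,-1])

```text
time_s: 2.98
ee_pos: [487.9, -100.6, 148.6]
tcp_rot: [-2.903, 1.201, -0.002]
force: [-3.7, 3.7, 7.1]
gripper_width: 4.5
```

```bash
python3 -c "
from h import *
st()"
```

```text
t 2.98 p [ 487.9 -100.6  148.6] yaw -0.785 F [-3.72  3.73  7.09] w 4.486119884729996 q [-0.25 -0.24  1.93 -0.    1.45  0.53]
```

Call:
jog_arm(rot=[[0,0,0],[0,0,0],[0,0,0]], delta_pos=[[0,0,0],[0,0,0],[0,0,0]], grip=[-1,-1,-1])

```text
time_s: 3.23
ee_pos: [487.9, -100.6, 148.9]
tcp_rot: [-2.903, 1.201, -0.002]
force: [-2.5, 2.3, 0.6]
gripper_width: 4.6
```

```bash
python3 -c "
from h import *
st();p=snap('wrist','w2.png',(200,100,440,460),1.6)"
```

```text
t 3.23 p [ 487.9 -100.6  148.9] yaw -0.785 F [-2.52  2.3   0.65] w 4.583979490559741 q [-0.25 -0.24  1.93 -0.    1.45  0.53]
```

View pics/w2.png

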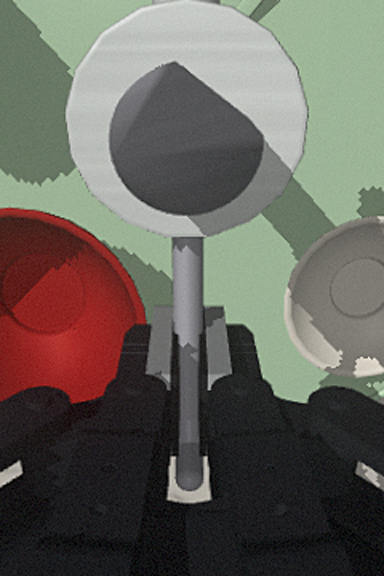

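The picture shows the hook arm between the pads. The flat's top edge runs from crop (175,63) to (263,135), which is full-image (309.4,139.4) to (364.4,184.4).

```bash
python3 -c "
from h import *
p=eyes.camera_params('wrist')
a=watz(p,309.4,139.4,190);b=watz(p,364.4,184.4,190);print(a,b,np.linalg.norm(a-b),np.arctan2(a[1]-b[1],a[0]-b[0])-np.pi/2)
s=watz(p,200+186/1.6,100+241/1.6,158.5);t=watz(p,200+187/1.6,100+440/1.6,158.5);print(s,t,np.arctan2(s[1]-t[1],s[0]-t[0]), watz(p,200+187/1.6,100+120/1.6,167))"
```

```text
[538.8 -47.3 190. ] [540.6 -64.5 190. ] 17.29392957080606 0.10427161192765921
[512.7 -75.6 158.5] [ 475.2 -113.3  158.5] 0.788057731594871 [532.  -56.7 167. ]
```

Call:
jog_arm(rot=[[0,0,0.06],[0,0,0.12],[0,0,0.18],[0,0,0.24],[0,0,0.3],[0,0,0.36],[0,0,0.36]], delta_pos=[[-3.7,-0.1,0],[-7.5,-0.4,0],[-11.2,-1,0],[-14.8,-1.8,0],[-18.4,-2.8,0],[-21.9,-4,0],[-21.9,-4,0]], grip=[-1,-1,-1,-1,-1,-1,-1])

```text
time_s: 3.87
ee_pos: [475.3, -82.6, 149.0]
tcp_rot: [2.637, -1.707, 0.005]
force: [-1.0, -4.0, -1.3]
gripper_width: 4.2
```

Run:
```python
from h import *
st()
C=np.array([532,-56.6])
for sc in(.33,.25,.15,.06): print(sc);a=sc+np.pi;plan([*(C+62.3*np.array([np.cos(a),np.sin(a)])),148.6],sc-np.pi/2)
```

```text
t 3.87 p [475.3 -82.6 149. ] yaw -1.149 F [-0.96 -4.   -1.28] w 4.2127914763973395 q [-0.22 -0.28  1.96 -0.    1.45  0.92]
0.33
dpos [-6.3 -0.3  0.4] rot [-0.001 -0.003  0.092]
0.25
dpos [-11.2  -1.    0.4] rot [-0.001 -0.003  0.172]
0.15
dpos [-17.3  -2.4   0.4] rot [-0.002 -0.002  0.272]
0.06
dpos [-22.6  -4.1   0.3] rot [-0.002 -0.002  0.362]
```

Call:
jog_arm(rot=[[0,0,0.06],[0,0,0.12],[0,0,0.18],[0,0,0.24],[0,0,0.3],[0,0,0.362],[0,0,0.362],[0,0,0.362]], delta_pos=[[-4,-0.2,0],[-7.8,-0.5,0],[-11.6,-1.1,0],[-15.3,-2,0],[-19,-3,0],[-22.6,-4.1,0],[-22.6,-4.1,0],[-22.6,-4.1,0]], grip=[-1,-1,-1,-1,-1,-1,-1,-1])

```text
time_s: 4.53
ee_pos: [469.8, -60.7, 149.0]
tcp_rot: [2.286, -2.154, 0.006]
force: [-1.3, -3.7, -1.2]
gripper_width: 4.8
```

Run:
```python
from h import *
st();snap('wrist','w3.png',(200,0,440,400),1.5)
```

```text
t 4.53 p [469.8 -60.7 149. ] yaw -1.511 F [-1.3  -3.65 -1.15] w 4.786483872544076 q [-0.18 -0.3   1.98 -0.    1.46  1.33]
```

View pics/w3.png

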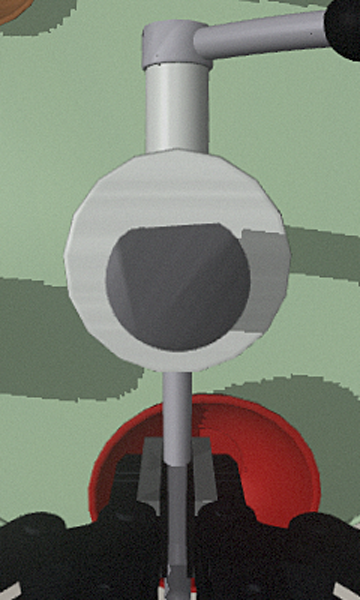

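The collar is nearly square now. The flat's edge runs from crop (130,230) to (227,223), the boss centreline is at x≈178, and the arm is at x≈178.

Run:
```python
from h import *
p=eyes.camera_params('wrist');f=lambda x,y,z:watz(p,200+x/1.5,y/1.5,z)
a=f(130,230,190);b=f(227,223,190);print(a,b,np.linalg.norm(a-b),np.arctan2(a[1]-b[1],a[0]-b[0])-np.pi/2)
an=lambda v:np.arctan2(v[1],v[0]).round(3)
c=f(177.5,262,167);h=f(177,100,162);k=f(177.5,385,158.5);t=f(177,460,158.5);print(c,h,k,t,an(h-k),an(h-c),an(c-t),f(330,28,178))
```

```text
[539.6 -48.7 190. ] [541.6 -64.1 190. ] 15.529327094243323 0.12914729012802018
[532.1 -56.9 167. ] [565.9 -54.8 162. ] [502.7 -58.7 158.5] [483.4 -59.7 158.5] 0.062 0.062 0.057 [580.4 -82.2 178. ]
```

Call:
jog_arm(rot=[[0,0,0],[0,0,0],[0,0,0],[0,0,0],[0,0,0],[0,0,0],[0,0,0],[0,0,0],[0,0,0]], delta_pos=[[0,0,0],[0,0,0],[0,0,0],[0,0,0],[0,0,0],[0,0,-20],[0,0,-50],[0,0,-85],[0,0,-85]], grip=[-0.3,-0.3,-0.3,-0.3,-0.3,-0.3,-0.3,-0.3,-0.3])

```text
time_s: 5.33
ee_pos: [471.1, -60.7, 240.6]
tcp_rot: [-2.284, 2.151, -0.016]
force: [0.6, -0.1, 1.9]
gripper_width: 29.7
```

Run:
```python
from h import *
st(); plan([583.8,-118.6,225],.06-np.pi/2); p=snap('wrist','w4.png',(160,0,480,360),1.6)
```

```text
t 5.33 p [471.1 -60.7 240.6] yaw -1.511 F [ 0.61 -0.15  1.94] w 29.72934598547329 q [-0.18 -0.34  1.86 -0.    1.61  1.33]
dpos [  64.5 -108.9   17. ] rot [-0.01  -0.005 -0.   ]
```

View pics/w4.png

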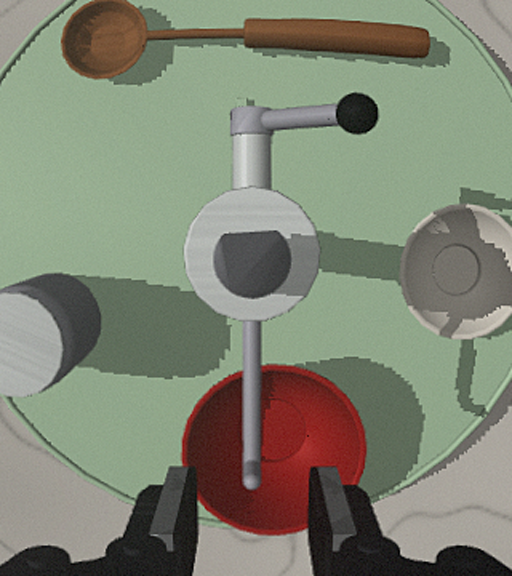

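Hook released and the collar stayed put; the rib tip (250,97) shows right behind the hub (250,120), and the ball is at (357,113) in the crop.

Run:
```python
from h import *
p=eyes.camera_params('wrist');f=lambda x,y,z:watz(p,160+x/1.6,y/1.6,z)
a=f(226,235,190);b=f(281,231,190);print(np.arctan2(a[1]-b[1],a[0]-b[0])-np.pi/2)
t=f(252,470,158.5);k=f(252,330,158.5);h=f(251,160,162);c=f(252,253,167);e=f(250,98,32);an=lambda v:np.arctan2(v[1],v[0]).round(3)
print('screw',an(h-t),an(h-k),an(h-c),c,'rib end',e,an(e-c),'ball',f(357,113,177),'hub',f(250,117,161))
```

```text
0.13415860202606034
screw 0.062 0.066 0.072 [531.8 -57.  167. ] rib end [610.9 -51.7  32. ] 0.067 ball [580.8 -87.6 177. ] hub [579.1 -53.5 161. ]
```

Call:
jog_arm(rot=[[0,0,0],[0,0,0],[0,0,0],[0,0,0],[0,0,0],[0,0,0],[0,0,0],[0,0,0]], delta_pos=[[64.5,-108.9,12],[64.5,-108.9,12],[64.5,-108.9,12],[64.5,-108.9,12],[64.5,-108.9,12],[64.5,-108.9,12],[64.5,-108.9,12],[64.5,-108.9,12]], grip=[-1,-1,-1,-1,-1,-1,-1,-1])

```text
time_s: 6.05
ee_pos: [582.7, -118.0, 227.3]
tcp_rot: [-2.285, 2.151, -0.014]
force: [-0.6, 0.1, 0.5]
gripper_width: 0.1
```

Run:
```python
from h import *
st(); plan([583.8,-118.6,177],.06-np.pi/2);
```

```text
t 6.05 p [ 582.7 -118.   227.3] yaw -1.51 F [-0.57  0.12  0.52] w 0.11578722227092687 q [-0.24 -0.06  1.65 -0.    1.55  1.27]
dpos [ 0.5 -0.7 50.4] rot [-0.009 -0.004  0.   ]
```

Call:
jog_arm(rot=[[-0.01,0,0],[-0.01,0,0],[-0.01,0,0],[-0.01,0,0]], delta_pos=[[0,0,25],[0,0,48],[0,0,48],[0,0,48]], grip=[-1,-1,-1,-1])

```text
time_s: 6.38
ee_pos: [582.3, -117.7, 179.5]
tcp_rot: [2.285, -2.15, 0.002]
force: [0.0, -0.5, 0.7]
gripper_width: -0.3
```

Call:
jog_arm(rot=[[0,0,0],[0,0,0],[0,0,0],[0,0,0],[0,0,0],[0,0,0]], delta_pos=[[-2,0,0],[-4,0,0],[-6,0,0],[-8,0,0],[-9,0,0],[-9,0,0]], grip=[-1,-1,-1,-1,-1,-1])

```text
time_s: 6.88
ee_pos: [581.9, -108.5, 179.8]
tcp_rot: [2.285, -2.15, 0.003]
force: [-0.4, 0.2, -0.1]
gripper_width: -0.2
```

Call:
jog_arm(rot=[[0,0,0],[0,0,0],[0,0,0],[0,0,0]], delta_pos=[[-1,0,0],[-2,0,0],[-3,0,0],[-3,0,0]], grip=[-1,-1,-1,-1])

```text
time_s: 7.22
ee_pos: [581.9, -106.7, 180.4]
tcp_rot: [2.283, -2.15, 0.007]
force: [0.4, -11.0, 2.8]
gripper_width: -0.1
```

Call:
jog_arm(rot=[[0,0,0],[0,0,0],[0,0,0],[0,0,0]], delta_pos=[[-1,0,0],[-2,0,0],[-3,0,0],[-3,0,0]], grip=[-1,-1,-1,-1])

```text
time_s: 7.55
ee_pos: [582.2, -105.1, 181.3]
tcp_rot: [2.282, -2.15, 0.012]
force: [2.2, -13.1, 3.9]
gripper_width: 0.1
```

Call:
jog_arm(rot=[[0,0,0],[0,0,0],[0,0,0],[0,0,0],[0,0,0],[0,0,0]], delta_pos=[[-1.5,0,-2],[-3.2,0,-3.6],[-5,0,-5],[-7,0,-6.2],[-9,0,-7.3],[-11,0,-8.2]], grip=[-1,-1,-1,-1,-1,-1])

```text
time_s: 8.05
ee_pos: [582.2, -95.5, 190.7]
tcp_rot: [2.28, -2.151, 0.019]
force: [4.0, -14.3, 9.1]
gripper_width: 0.2
```

Run:
```python
from h import *
st(); p=snap('top','t5.png',(300,195,400,280),7)
```

```text
t 8.05 p [582.2 -95.5 190.7] yaw -1.513 F [  3.96 -14.34   9.1 ] w 0.243045927847126 q [-0.2  -0.05  1.7  -0.01  1.49  1.31]
```

View pics/t5.png

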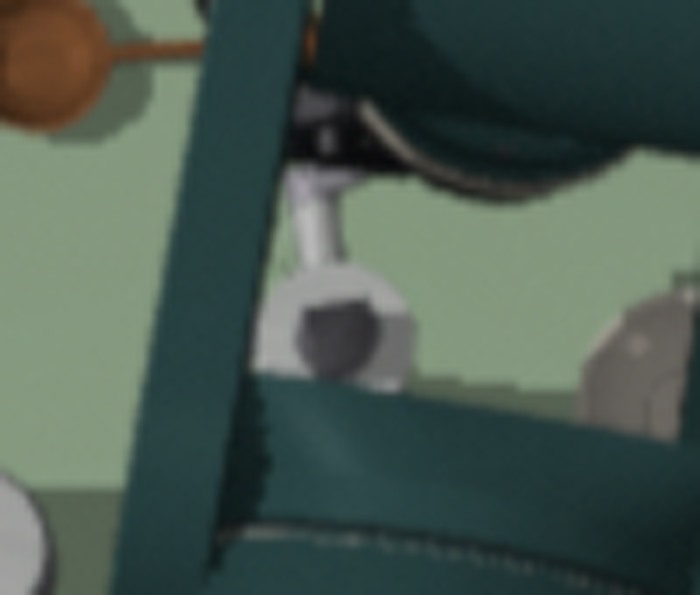

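The boss, from collar (335,330) to hub (318,182) in the crop, looks turned anticlockwise, so the push may have dragged the collar. Working out by how much.

Run:
```python
from h import *
p=eyes.camera_params('top');T=lambda x,y,z:atz(p,300+x/7-.4,195+y/7-.4,z)
c=T(335,335,167);b1=T(321,262,162);b2=T(312,200,162);h=T(318,182,163)
an=lambda v:np.arctan2(v[1],v[0]).round(3)
print(c,b1,b2,h,an(b2-b1),an(b2-np.array([532,-57,162])),an(h-np.array([532,-57,162])))
a,b=T(303,308,190),T(368,298,190);print(an(a-b)-np.pi/2)
```

```text
[532.68946551 -56.43448245 167.        ] [555.31868588 -53.19351884 162.        ] [574.00128297 -51.06625261 162.        ] [579.19795261 -52.95309765 163.        ] 0.113 0.14 0.086
0.1322036732051035
```

Call:
jog_arm(rot=[[0,0,0],[0,0,0],[0,0,0],[0,0,0],[0,0,0]], delta_pos=[[10,0,0],[20,0,0],[30,0,-20],[30,0,-55],[30,0,-55]], grip=[-1,-1,-1,-1,-1])

```text
time_s: 8.52
ee_pos: [584.9, -125.8, 252.4]
tcp_rot: [2.282, -2.154, 0.027]
force: [1.0, 0.0, 1.3]
gripper_width: 0.1
```

Run:
```python
from h import *
st(); p=eyes.camera_params('wrist');print(p['cx'],p['cy'])
E=np.array(p['extrinsics']);
def wproj(P):
    c=E[:3,:3].T@(np.array(P)-E[:3,3]); r=np.hypot(*c[:2]);th=np.arctan2(r,c[2]); return p['cx']+p['fx']*th*c[0]/r,p['cy']+p['fy']*th*c[1]/r
print(wproj([532,-57,190]),wproj([580,-54,155]),wproj([580,-80,185]))
```

```text
t 8.52 p [ 584.9 -125.8  252.4] yaw -1.513 F [1.02 0.02 1.3 ] w 0.11990319337179979 q [-0.25 -0.06  1.61 -0.01  1.58  1.26]
317.63147062057254 240.90628107404862
(np.float64(202.34279492642915), np.float64(342.18864620222126)) (np.float64(207.51674124483387), np.float64(252.23527908743546)) (np.float64(236.9879560168764), np.float64(270.86927885039995))
```

Run:
```python
from h import *
snap('wrist','w6.png',(130,200,330,400),3)
```

```text
(no output)
```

View pics/w6.png

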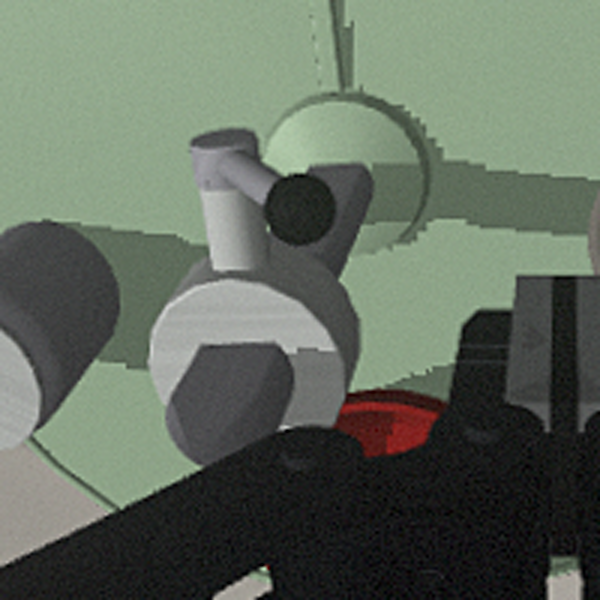

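The wrist view shows the ball at crop (300,210), which is full-image (230,270), and the hub at (222,150); the collar looks square. Working out the lever angle.

Run:
```python
from h import *
p=eyes.camera_params('wrist');o,d=wray(p,130+300/3,200+210/3)
for a in(.06,.10,.14):
    n=np.array([np.cos(a),np.sin(a),0]);t=np.array([-np.sin(a),np.cos(a),0]);A=np.array([531.9,-56.9,155]);H=A+48*n
    # hub ray in the same plane too
    b=o+d*(((H-o)@n)/(d@n)); print(a,b.round(1),'u',((b-H)@t).round(1),'z',(b-H)[2].round(1),'r',np.hypot((b-H)@t,(b-H)[2]).round(1),'th',np.arctan2((b-H)@t,(b-H)[2]).round(3))
f=lambda x,y,z:watz(p,130+x/3,200+y/3,z)
k1=f(238,262,162);k2=f(224,190,162);an=lambda v:np.arctan2(v[1],v[0]).round(3);print('boss',k1,k2,an(k2-k1),an(k2-A))
a,b=f(202,348,190),f(294,347,190);print(a,b,an(a-b)-np.pi/2)
```

```text
0.06 [581.1 -76.2 185.5] u -22.2 z 30.5 r 37.7 th -0.63
0.1 [582.1 -76.7 187.9] u -24.7 z 32.9 r 41.2 th -0.644
0.14 [583.3 -77.3 190.7] u -27.4 z 35.7 r 45.0 th -0.654
boss [558.5 -56.6 162. ] [575.3 -54.2 162. ] 0.142 0.062
[551.8 -55.8 190. ] [553.8 -75.  190. ] 0.10420367320510349
```

Call:
jog_arm(rot=[[0,-0.12,0],[0,-0.24,0],[0,-0.36,0],[0,-0.48,0],[0,-0.6,0],[0,-0.6,0],[0,-0.6,0],[0,-0.6,0],[0,-0.6,0]], delta_pos=[[5,0,0],[5,0,0],[5,0,15],[5,0,40],[5,0,69],[5,0,69],[-5,0,75],[-12,0,77],[-12,0,77]], grip=[-1,-1,-1,-1,-1,-1,-1,-1,-1])

```text
time_s: 9.32
ee_pos: [584.9, -112.8, 173.9]
tcp_rot: [-1.951, 1.833, 0.575]
force: [0.4, -0.3, -0.4]
gripper_width: 0.2
```

```bash
cat >> h.py <<'E'
def rel(sc=.1):
    s=sensors.get_state();n=np.array([np.cos(sc),np.sin(sc),0]);t=np.array([-np.sin(sc),np.cos(sc),0]);H=np.array([531.9,-56.9,155])+48*n
    m=R.from_rotvec(s['tcp_rot']).as_matrix(); r=m.T@(H-s['ee_pos']); f=m.T@np.array(s['force'])
    print('t',round(s['time_s'],2),'p',np.round(s['ee_pos'],1),'hub in tool',r.round(1),'tilt',np.arctan2(-(m[:,2]@t),-m[2,2]).round(3),'Ftool',f.round(2),'Fworld',np.round(s['force'],1),'q',np.round(s['q'],2))
E
python3 -c "
from h import *
rel()"
```

```text
t 9.32 p [ 584.9 -112.8  173.9] hub in tool [-40.5   1.8  49.3] tilt -0.582 Ftool [ 0.49 -0.35  0.19] Fworld [ 0.4 -0.3 -0.4] q [-0.46  0.11  1.63  0.51  1.69  1.03]
```

Call:
jog_arm(rot=[[0,0,0],[0,0,0],[0,0,0],[0,0,0],[0,0,0]], delta_pos=[[0,0,5],[-6,0,5],[-12,0,5],[-15,0,5],[-15,0,5]], grip=[-1,-1,-1,-1,-1])

```text
time_s: 9.73
ee_pos: [584.1, -96.9, 179.2]
tcp_rot: [-1.952, 1.832, 0.574]
force: [-0.6, -0.1, 0.1]
gripper_width: 0.0
```

```bash
python3 -c "
from h import *
rel()"
```

```text
t 9.73 p [584.1 -96.9 179.2] hub in tool [-24.3   2.   45. ] tilt -0.581 Ftool [-0.03  0.58 -0.13] Fworld [-0.6 -0.1  0.1] q [-0.44  0.09  1.64  0.51  1.68  1.05]
```

Call:
jog_arm(rot=[[0,0,0],[0,0,0],[0,0,0]], delta_pos=[[-1,0,0],[-2,0,0],[-2,0,0]], grip=[-1,-1,-1])

```text
time_s: 9.98
ee_pos: [584.1, -95.3, 180.5]
tcp_rot: [-1.952, 1.832, 0.573]
force: [0.2, -0.7, 0.8]
gripper_width: 0.1
```

```bash
python3 -c "
from h import *
rel()"
```

```text
t 9.98 p [584.1 -95.3 180.5] hub in tool [-22.2   2.1  45.2] tilt -0.581 Ftool [ 0.12 -0.2  -1.07] Fworld [ 0.2 -0.7  0.8] q [-0.44  0.09  1.64  0.51  1.68  1.06]
```

Call:
jog_arm(rot=[[0,0.05,0],[0,0.1,0],[0,0.15,0],[0,0.15,0]], delta_pos=[[-2.3,0,-1.1],[-4.6,0,-2],[-7,0,-2.8],[-7,0,-2.8]], grip=[-1,-1,-1,-1])

```text
time_s: 10.32
ee_pos: [583.9, -90.9, 187.5]
tcp_rot: [-2.047, 1.921, 0.432]
force: [0.9, -4.2, -2.3]
gripper_width: -0.2
```

```bash
python3 -c "
from h import *
rel()"
```

```text
t 10.32 p [583.9 -90.9 187.5] hub in tool [-22.    2.3  45.7] tilt -0.427 Ftool [ 4.85 -0.58  0.31] Fworld [ 0.9 -4.2 -2.3] q [-0.38  0.04  1.66  0.39  1.63  1.12]
```

Call:
jog_arm(rot=[[0,0.04,0],[0,0.08,0],[0,0.12,0],[0,0.12,0]], delta_pos=[[-1.9,0,-0.9],[-3.8,0,-1.7],[-5.7,0,-2.3],[-5.7,0,-2.3]], grip=[-1,-1,-1,-1])

```text
time_s: 10.65
ee_pos: [583.7, -86.5, 192.3]
tcp_rot: [-2.118, 1.988, 0.314]
force: [-0.6, -4.1, -1.5]
gripper_width: 0.1
```

```bash
python3 -c "
from h import *
rel()"
```

```text
t 10.65 p [583.7 -86.5 192.3] hub in tool [-21.7   2.4  46. ] tilt -0.306 Ftool [4.29 0.9  0.24] Fworld [-0.6 -4.1 -1.5] q [-0.33 -0.    1.67  0.29  1.58  1.17]
```

Call:
jog_arm(rot=[[0,0.03,0],[0,0.06,0],[0,0.08,0],[0,0.08,0]], delta_pos=[[-1.4,0,-0.6],[-2.8,0,-1.2],[-3.8,0,-1.5],[-3.8,0,-1.5]], grip=[-1,-1,-1,-1])

```text
time_s: 10.98
ee_pos: [583.4, -83.3, 194.9]
tcp_rot: [-2.163, 2.031, 0.234]
force: [-0.7, -4.4, 1.0]
gripper_width: 0.1
```

```bash
python3 -c "
from h import *
rel()"
```

```text
t 10.98 p [583.4 -83.3 194.9] hub in tool [-21.6   2.3  45.9] tilt -0.227 Ftool [ 3.98  0.99 -1.93] Fworld [-0.7 -4.4  1. ] q [-0.29 -0.02  1.67  0.22  1.56  1.21]
```

Call:
jog_arm(rot=[[0,0.03,0],[0,0.06,0],[0,0.08,0],[0,0.08,0]], delta_pos=[[-1.4,0,-0.6],[-2.8,0,-1.2],[-3.8,0,-1.5],[-3.8,0,-1.5]], grip=[-1,-1,-1,-1])

```text
time_s: 11.32
ee_pos: [583.1, -79.8, 197.3]
tcp_rot: [-2.207, 2.072, 0.15]
force: [-0.7, -4.4, 1.5]
gripper_width: 0.0
```

```bash
python3 -c "
from h import *
rel()"
```

```text
t 11.32 p [583.1 -79.8 197.3] hub in tool [-21.3   2.2  45.9] tilt -0.147 Ftool [ 4.04  0.91 -2.12] Fworld [-0.7 -4.4  1.5] q [-0.25 -0.04  1.68  0.14  1.54  1.25]
```

Call:
jog_arm(rot=[[0,0.03,0],[0,0.06,0],[0,0.08,0],[0,0.08,0]], delta_pos=[[-1.4,0,-0.6],[-2.8,0,-1.2],[-3.8,0,-1.7],[-3.8,0,-1.7]], grip=[-1,-1,-1,-1])

```text
time_s: 11.65
ee_pos: [582.7, -76.2, 199.4]
tcp_rot: [-2.249, 2.112, 0.064]
force: [-1.5, -5.2, 1.0]
gripper_width: -0.3
```

```bash
python3 -c "
from h import *
rel()"
```

```text
t 11.65 p [582.7 -76.2 199.4] hub in tool [-21.1   2.1  46. ] tilt -0.068 Ftool [ 5.    1.8  -1.33] Fworld [-1.5 -5.2  1. ] q [-0.21 -0.06  1.69  0.07  1.52  1.3 ]
```

Call:
jog_arm(rot=[[0,0.03,0],[0,0.06,0],[0,0.08,0],[0,0.08,0]], delta_pos=[[-1.4,0,-0.6],[-2.8,0,-1.2],[-3.8,0,-1.7],[-3.8,0,-1.7]], grip=[-1,-1,-1,-1])

```text
time_s: 11.98
ee_pos: [582.4, -72.5, 201.3]
tcp_rot: [-2.289, 2.15, -0.025]
force: [-0.3, -7.1, 1.7]
gripper_width: -0.2
```

```bash
python3 -c "
from h import *
rel()"
```

```text
t 11.98 p [582.4 -72.5 201.3] hub in tool [-21.   2.  46.] tilt 0.011 Ftool [ 7.08  0.74 -1.66] Fworld [-0.3 -7.1  1.7] q [-0.16 -0.07  1.7  -0.01  1.5   1.35]
```

Call:
jog_arm(rot=[[0,0.03,0],[0,0.06,0],[0,0.08,0],[0,0.08,0]], delta_pos=[[-1.4,0,-0.6],[-2.8,0,-1.2],[-3.8,0,-1.7],[-3.8,0,-1.7]], grip=[-1,-1,-1,-1])

```text
time_s: 12.32
ee_pos: [582.0, -68.8, 202.7]
tcp_rot: [2.248, -2.113, 0.113]
force: [0.2, -8.1, 2.3]
gripper_width: -0.1
```

```bash
python3 -c "
from h import *
rel()"
```

```text
t 12.32 p [582.  -68.8 202.7] hub in tool [-21.1   1.8  46. ] tilt 0.091 Ftool [ 8.29  0.29 -1.6 ] Fworld [ 0.2 -8.1  2.3] q [-0.12 -0.08  1.71 -0.09  1.49  1.39]
```

Call:
jog_arm(rot=[[0,0.03,0],[0,0.05,0],[0,0.05,0]], delta_pos=[[-1.4,0,-0.6],[-2.4,0,-1],[-2.4,0,-1]], grip=[-1,-1,-1])

```text
time_s: 12.57
ee_pos: [581.8, -66.6, 203.4]
tcp_rot: [2.221, -2.088, 0.166]
force: [-0.4, -7.8, 3.9]
gripper_width: 0.1
```

```bash
python3 -c "
from h import *
rel()"
```

```text
t 12.57 p [581.8 -66.6 203.4] hub in tool [-21.2   1.7  45.9] tilt 0.141 Ftool [ 8.26  0.81 -2.74] Fworld [-0.4 -7.8  3.9] q [-0.09 -0.08  1.71 -0.14  1.48  1.43]
```

Call:
jog_arm(rot=[[0,0.03,0],[0,0.05,0],[0,0.05,0]], delta_pos=[[-1.4,0,-0.7],[-2.5,0,-1.2],[-2.5,0,-1.2]], grip=[-1,-1,-1])

```text
time_s: 12.82
ee_pos: [581.6, -64.3, 204.1]
tcp_rot: [2.193, -2.062, 0.219]
force: [0.4, -9.8, 2.5]
gripper_width: 0.1
```

```bash
python3 -c "
from h import *
rel()"
```

```text
t 12.82 p [581.6 -64.3 204.1] hub in tool [-21.4   1.6  45.9] tilt 0.191 Ftool [10.14  0.2  -0.56] Fworld [ 0.4 -9.8  2.5] q [-0.06 -0.08  1.71 -0.19  1.48  1.46]
```

Call:
jog_arm(rot=[[0,0,0],[0,0,0],[0,0,0],[0,0,0],[0,0,0],[0,0,0]], delta_pos=[[3,0,0],[5,0,0],[5,0,0],[2,0,0],[0,0,0],[0,0,0]], grip=[-1,-1,-1,-1,-1,-1])

```text
time_s: 13.32
ee_pos: [581.6, -64.7, 204.2]
tcp_rot: [2.192, -2.062, 0.22]
force: [-0.5, -7.2, 1.7]
gripper_width: -0.3
```

```bash
python3 -c "
from h import *
rel()"
```

```text
t 13.32 p [581.6 -64.7 204.2] hub in tool [-21.8   1.5  45.9] tilt 0.192 Ftool [ 7.38  0.9  -0.27] Fworld [-0.5 -7.2  1.7] q [-0.06 -0.08  1.71 -0.19  1.48  1.46]
```

Call:
jog_arm(rot=[[0,0,0],[0,0,0]], delta_pos=[[-1,0,0],[-1,0,0]], grip=[-1,-1])

```text
time_s: 13.48
ee_pos: [581.5, -64.2, 204.2]
tcp_rot: [2.191, -2.061, 0.221]
force: [0.5, -9.4, 1.9]
gripper_width: -0.5
```

```bash
python3 -c "
from h import *
rel()"
```

```text
t 13.48 p [581.5 -64.2 204.2] hub in tool [-21.4   1.5  45.9] tilt 0.193 Ftool [ 9.65  0.07 -0.1 ] Fworld [ 0.5 -9.4  1.9] q [-0.06 -0.09  1.72 -0.19  1.48  1.46]
```

Call:
jog_arm(rot=[[0,0.02,0],[0,0.04,0],[0,0.04,0]], delta_pos=[[-1,0,-0.4],[-2,0,-0.8],[-2,0,-0.8]], grip=[-1,-1,-1])

```text
time_s: 13.73
ee_pos: [581.3, -62.5, 204.6]
tcp_rot: [2.166, -2.039, 0.265]
force: [0.6, -9.2, 1.8]
gripper_width: 0.1
```

```bash
python3 -c "
from h import *
rel()"
```

```text
t 13.73 p [581.3 -62.5 204.6] hub in tool [-21.7   1.5  45.8] tilt 0.236 Ftool [ 9.37 -0.09  0.37] Fworld [ 0.6 -9.2  1.8] q [-0.04 -0.09  1.72 -0.23  1.48  1.49]
```

```bash
python3 -c "
from h import *
F=[]
for i in range(8):
    eyes.get_image('top');s=sensors.get_state();F.append(R.from_rotvec(s['tcp_rot']).inv().apply(s['force']))
print(np.mean(F,0).round(2),np.std(F,0).round(2))
snap('top','t7.png',(300,195,400,280),7)"
```

```text
[8.3  0.27 0.56] [0.33 0.39 0.56]
```

View pics/t7.png

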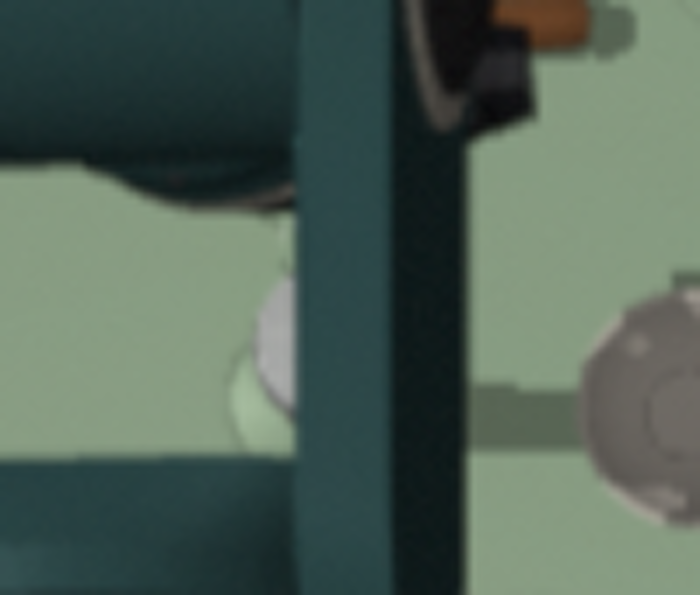

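Call:
jog_arm(rot=[[0,0.02,0],[0,0.04,0]], delta_pos=[[-1.2,0,-0.4],[-2.2,0,-0.8]], grip=[-1,-1])

```text
time_s: 14.35
ee_pos: [581.2, -61.2, 205.2]
tcp_rot: [2.141, -2.019, 0.307]
force: [0.8, -10.7, 1.5]
gripper_width: 0.4
```

```bash
python3 -c "
from h import *
rel()"
```

```text
t 14.35 p [581.2 -61.2 205.2] hub in tool [-22.5   1.4  45.8] tilt 0.276 Ftool [10.76 -0.15  1.46] Fworld [  0.8 -10.7   1.5] q [-0.02 -0.09  1.72 -0.28  1.48  1.51]
```

10.8 N while moving, which counts as snug. I'll retract and look at the collar.

Call:
jog_arm(rot=[[0,0,0],[0,0,0],[0,0,0],[0,-0.1,0],[0,-0.2,0],[0,-0.27,0],[0,-0.27,0]], delta_pos=[[5,0,0],[15,0,0],[25,0,-5],[25,0,-30],[25,0,-55],[25,0,-60],[25,0,-60]], grip=[-1,-1,-1,-1,-1,-1,-1])

```text
time_s: 14.93
ee_pos: [581.7, -70.7, 272.8]
tcp_rot: [-2.28, 2.151, -0.017]
force: [0.6, 0.3, -1.0]
gripper_width: 0.2
```

```bash
python3 -c "
from h import *
st();plan([471,-60.7,262],-1.511)"
```

```text
t 14.93 p [581.7 -70.7 272.8] yaw -1.513 F [ 0.63  0.29 -1.01] w 0.1507045878224957 q [-0.16 -0.09  1.6  -0.    1.62  1.35]
dpos [-16.4 110.1   9.3] rot [-0.013 -0.003 -0.002]
```

Call:
jog_arm(rot=[[-0.013,0,0],[-0.013,0,0],[-0.013,0,0],[-0.013,0,0],[-0.013,0,0]], delta_pos=[[-16.4,110,10],[-16.4,110,10],[-16.4,110,10],[-16.4,110,10],[-16.4,110,10]], grip=[-1,-1,-1,-1,-1])

```text
time_s: 15.35
ee_pos: [470.3, -61.1, 261.2]
tcp_rot: [2.283, -2.155, 0.007]
force: [0.3, 0.2, 0.2]
gripper_width: -0.1
```

```bash
python3 -c "
from h import *
st();snap('wrist','w8.png',(220,20,420,320),2)"
```

```text
t 15.35 p [470.3 -61.1 261.2] yaw -1.513 F [0.33 0.18 0.17] w -0.09819394768223065 q [-0.18 -0.34  1.83 -0.    1.65  1.33]
```

View pics/w8.png

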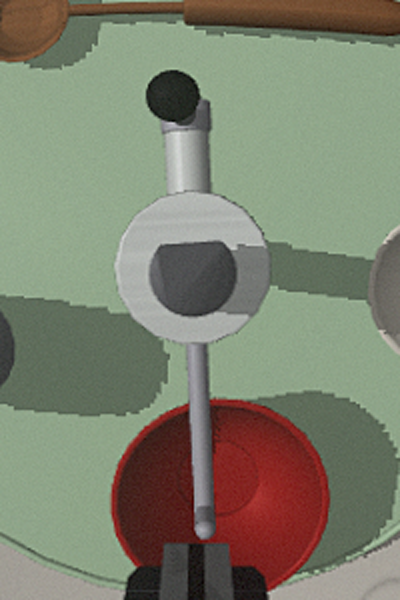

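The flat's edge runs from crop (160,246) to (226,241), the hook arm from (197,350) to (204,515), the boss from (188,185) to (186,135), with the ball at (173,96).

Run:
```python
from h import *
p=eyes.camera_params('wrist');f=lambda x,y,z:watz(p,220+x/2,20+y/2,z);an=lambda v:np.arctan2(v[1],v[0]).round(3)
a=f(160,246,190);b=f(226,241,190);print('flat',a,b,an(a-b)-np.pi/2)
k=f(197,350,158.5);t=f(204,515,158.5);h1=f(188,185,162);h2=f(186,137,162);c=f(192.5,267,167);print('screw',an(k-t),an(h2-t),an(h1-t),an(c-t),an(h2-c),c)
o,d=wray(p,220+173/2,20+96/2);A=np.array([531.9,-56.9,155])
for s in(.1,.13):
    n=np.array([np.cos(s),np.sin(s),0]);u=np.array([-np.sin(s),np.cos(s),0]);H=A+48*n;B=o+d*(((H-o)@n)/(d@n))-H;print(s,B@u,B[2],np.arctan2(B@u,B[2]))
# same-method comparison: gradient-based line fit of the flat's top edge and arm axis
im=cv2.cvtColor(cv2.imread('pics/full_w8.png'),cv2.COLOR_BGR2GRAY).astype(float);im=cv2.GaussianBlur(im,(0,0),.8)
pts=[]
for x in range(303,331):
    g=np.diff(im[134:152,x]);i=np.argmin(g);pts.append((x,134+i+.5))
pts=np.array(pts);m,cc=np.polyfit(*pts.T,1);r=pts[:,1]-m*pts[:,0]-cc;q=pts[abs(r)<1];m,cc=np.polyfit(*q.T,1)
a=f((304-220)*2,(m*304+cc-20)*2,190);b=f((330-220)*2,(m*330+cc-20)*2,190);print('flat fit',len(q),an(a-b)-np.pi/2)
```

```text
flat [539.4 -47.7 190. ] [541.7 -65.4 190. ] 0.1292036732051034
screw 0.099 0.104 0.105 0.103 0.105 [532.7 -56.9 167. ]
0.1 2.928875029990444 42.156044719293334 0.06936552138081609
0.13 1.4831255825251306 42.54622066387418 0.03484505207478311
flat fit 28 0.1142036732051035
```

```bash
python3 -c "
from h import *
st();print(finish_job())"
```

```text
t 15.4 p [471.  -61.  261.2] yaw -1.513 F [-0.04  0.02  0.29] w -0.11373458095836662 q [-0.18 -0.33  1.83 -0.    1.65  1.33]
the job is handed in; nothing more can be done
None
```

I turned the collar until its screw faced the flat, then swung the lever clockwise until it was snug, and handed the job in at 15.4 s of the 72 s allowed. I got no verdict back. The nose force can't be measured, so "snug" rests on the push force alone.

**Collar:** I gripped the hook arm and turned it about 0.72 rad. The last wrist picture puts the screw at about 0.10 rad and the flat at 0.11–0.13 rad, so the collar is off by about 0.03 rad at most. Rib measurements gave 0.04–0.07 rad for the flat, which would still leave it inside the 0.12 limit.

**Lever:** The screw began to bite partway through the swing. Square force then rose from about 4–5 N to 10.8 N on the last push, within the 9–12 N snug range. A fresh contact shortly before that read 9.65 N with no drag. At rest, still touching, it averaged 8.3 N, which I put down to friction in the lever.

**What went wrong or disagreed:**
- **First push:** pushing with the tool upright dragged on the ball and reached 14.3 N sideways on the tool. That was with the lever still below about -0.6, short of where it can bite on the flat. It turned the collar slightly, by about 0.04 rad. I backed off and pushed again with the finger tilted along the lever.
- **Final lever angle:** the picture shows about 0.07 rad, while the tool's tilt at the last push was 0.28 rad. I did not resolve this. It could be a finger offset or a little spring-back.

At hand-in the wrist force was about zero with the fingers about 80 mm clear above the collar. I did not compare the other objects' positions at the end, but I saw no sign of touching any of them.

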